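# Fetch an objective from the accessory drawer

## Robot

A 6-joint arm with a two-finger parallel gripper is mounted at the origin on the work surface. World frame = base frame: x ahead of the robot, y to its left, z up, the work surface at z = 0. Lengths are in mm, angles in rad, forces in N, time in s.
With the tool pointing down it reaches from about 350 to 875 mm from the base axis. Payload 4.2 kg.
Tool frame: the origin (TCP) lies midway between the tips of the shut fingers; the grasp point (between the pads) lies 19 mm behind it (arm.tcp_to_grasp is the distance from the TCP to the grasp point, in mm); z points along the fingers, y is the line along which they close (so a half turn about z gives the same grasp; the last joint's range is limited). The gripper opens to 85 mm and grips with 20 to 120 N. Pads are 22 mm wide; open, the fingers measure 114 mm over their backs; the gripper's body (76 mm by 85 mm) begins 54 mm behind the grasp point. The pads swing forward as they close: fully open they stand 13 mm farther back than shut.
Start: joints at [-0.875, 0.385, 0.008, 0, -1.194, -0.259], TCP at [264.413, -566.29, 231.312] pointing down, gripper open.
Joint ranges: [-3.14, 3.14], [-1.21, 2.06], [-1.07, 1.41], [-3.16, 2.05], [-2.99, -0.16], [-3.1, 3.1]. Speed limits (rad/s): [2.79, 2.79, 3.14, 3.14, 3.14, 3.14].

## Interface

Orientations are given as a unit quaternion [x, y, z, w].
In Python, from bench import arm gives the robot as it stands.
- The arm moves only by the tool arm_command, never from a script. Its argument "rows" is a list of rows, each a list of 2 entries, a list of its own where there are three numbers: the shift along the tool's x, y, z as a fraction of full scale, then the turn, a rotation vector about the tool's x, y, z as a fraction of full scale. In form: [[[x, y, z], [wx, wy, wz]], ...]. A call has 1 to 5 rows; each row is the pose to reach, as a shift and turn from the pose commanded when the call began, along the tool's axes at that moment, turning the shorter way round; what a row does not reach only later rows make up. Full scale, the value 1, is 0.25 m for a shift and 180 degrees for a turn. A row lasts 1/10 s, in which the tool goes at most 50 mm and 8.59 degrees, less where a joint would pass 70% of its speed; a pose out of reach is approached as far as the arm can. A call with a number of a shift or a turn outside -1 to 1 is refused whole. A call with a gripper value outside its range is refused whole. "grip" is the opening, from 0 (shut) to 1 (fully open), set as the call begins (left out, the last holds). The fingers move at their own pace and stop on an object; the grip force is fixed at half the most. Time passes only in rows, so rows that repeat a pose let the fingers close. It gives the time, the measured TCP pose, the force, the opening and the grip force at its end, in the units of the state.
- arm.read_state(): the state, without advancing time (a new reading comes with each control period).
- arm.get_image(name): name is "scene" or "side" or "wrist"; returns (picture, depth): 400x640x3 uint8, blue, green, red; 400x640 float32, mm along the optical axis (not along the pixel's ray), 0 where there is no reading.
- arm.camera_info(name): a dict with "fx", "fy", "cx", "cy" (pixels), "extrinsics" (4x4, takes a point from camera to world coordinates). Camera axes: x right, y down, z forward; pixel columns grow to the right and rows downward; lengths in mm; the calibration is good to about 2 mm. A picture is of the moment at which its call begins: read the wrist's pose just before it. camera_info takes no time and is no camera call; for the wrist camera it gives the pose at the moment of the call.
- arm.job_done(): hands the job in; it is judged then, once.
Trained networks look in the newest picture that a camera, given by its name, has taken for a name from the list of things; names that differ only in an ending like _2 or _b are one class to them, and where a whole thing is asked for, a point or a joint stands for the part that bears it (a point fixed in the world has none). Each returns a list of dicts, best first, with "score" (0 to 1); they miss things now and then, are a little off and sometimes report something else, mostly with a low value. They report only what shows in the picture. A call takes as long as a camera call. They do not tell look-alikes from the thing itself.
- arm.spot_in(camera, query): "position" ([column, row] in pixels, amid what is visible of it).
The state is a dict: "clock": time; "joints": joint angles; "joint_vel": joint speeds; "joint_efforts": joint torques, N m; "position": TCP position; "ee_rot": TCP orientation; "contact_force": force on the tool from outside, world axes, zero at the start; "wrist_torque": the same for the moment, N m; "gripper_width": finger opening in mm; "grasp_force": force on a finger pad.
Only numpy, scipy, OpenCV 4.12 (cv2) and the standard library are available. Lean on these libraries where they do the work, as an engineer would, in place of code of your own. Each camera call takes 0.05 s, during which the arm holds its last target. There are 200 camera calls.

## Task

Pull the drawer of the white steel cabinet right out to its stop, lift the tallest of the three objective cases out of its back row and set it down gently, standing upright, in the steel instrument tray on the bench; then slide the drawer fully home. Do not slam the drawer or tip the other two cases, which stay standing in the back row, and leave the slide box and the wash bottle where they are.

Things in the scene. Friction and masses are not known exactly. Their poses are not given: they have to be found in the camera images.
- cabinet_front (a point): Middle of the front edge of the cabinet's top, 148 mm above the bench; axes as the cabinet's, whose front faces its own -x. White steel bench-top cabinet with one deep drawer, 300 mm deep (x), 290 mm wide (y), 148 mm high, fixed on the bench. Shut, the outer face of the grey drawer front lies 15 mm from this point towards -x. A thin notebook lies far back on its top.
- drawer (a joint): How far the drawer is out, m: 0 = fully home, 0.160 = at its stop. It slides along the cabinet's -x with all that is in it and stays where it is left; about 3 N moves it slowly, more when fast (8 N per m/s). Starts home or up to 6 mm ajar.
- drawer_handle (a point): Middle of the drawer's steel bow handle, on its bar's axis. The bar is round, 10 mm thick, 128 mm long, level, parallel to the cabinet's y; a 10 mm leg at each end joins it to the drawer front. The axis is 45 mm in front of the drawer front (40 mm clear gap behind the bar, open above and below), 108 mm above the bench, 40 mm below the cabinet's top. Moves with the drawer.
- drawer_floor (a point): Point on the drawer's floor, 24 mm above the bench, mid back row, 126 mm behind the outer face of the drawer front; axes as the cabinet's; moves with the drawer. Three bays, 81 to 84 mm wide (y), 73 mm deep (x), centred at y = -84, 0, +84 mm; above the floor, partitions rise 36 mm, side walls 58, front panel 110. At the stop the row is all in the open. Two 36 mm high filter boxes in the front row.
- case_tall: The objective case to fetch: the tallest and slimmest of three upright round cases in the back row (any bay), 44 mm diameter, 94 mm high, clear plastic with a black base and a black cap (the top 30 mm), a metal lens inside; rigid, about 0.26 kg. Origin at the centre of its underside, z along its axis.
- case_mid: Another objective case, which stays: 52 mm diameter, 70 mm high, otherwise alike, upright in another back bay. Origin at the centre of its underside, z along its axis.
- case_short: Another objective case, which stays: 56 mm diameter, 58 mm high, otherwise alike, upright in another back bay. Origin at the centre of its underside, z along its axis.
- tray_floor (a point): Middle of the inner floor of the steel instrument tray, 4 mm above the bench. The tray is fixed, 160 mm (its x) by 120 mm (its y) outside, rim 18 mm above the bench, walls 4 mm thick; it stands to the left or right of the drawer's path.
- slide_box: White closed microscope-slide box, 140 x 85 x 34 mm, loose, lying flat on the other side of the drawer's path from the tray; stays. Origin at the centre of its underside.
- wash_bottle: White wash bottle, 64 mm diameter, 160 mm high with a thin bent spout, standing loose on the bench beside the cabinet; stays. Origin at the centre of its underside.
There are look-alikes about, which are no part of the job. Of the things shaped like the part that bears tray_floor, the bare steel one is meant.

How it is judged (in metres and radians):
On the way, in this order (a step that is already met when the one before it is completed fails the run):
1. the drawer is pulled out to its stop (value of joint drawer above 0.155 m), for 0.2 s.
2. the tall case stands upright in the tray, let go (angle between case_tall's own z axis and vertical below 0.1 rad and x of case_tall in the frame of tray_floor between -0.062 and 0.062 m and y of case_tall in the frame of tray_floor between -0.042 and 0.042 m and z of case_tall in the frame of tray_floor between -0.003 and 0.004 m and linear speed of case_tall below 0.02 m/s and contact force between the fingers and case_tall below 0.1 N), for 0.2 s.
At the end, for the whole second after the job is handed in: Tall case upright (0.1 rad) on the tray's floor, centre within 62 x 42 mm of its middle, released, at rest; drawer out by less than 5 mm and still; other two cases upright (0.15 rad) on the drawer floor in the back row; slide box and wash bottle within 20 mm of their starts (all of step 2 and value of joint drawer below 0.005 m and velocity of joint drawer between -0.02 and 0.02 m/s and angle between each of case_mid, case_short's own z axis and vertical below 0.15 rad and z of case_mid in the frame of drawer_floor between -0.004 and 0.006 m and x of case_mid in the frame of drawer_floor between -0.038 and 0.038 m and z of case_short in the frame of drawer_floor between -0.004 and 0.006 m and x of case_short in the frame of drawer_floor between -0.038 and 0.038 m and distance of each of slide_box, wash_bottle from where it was at the start of the episode below 0.02 m); the robot touches nothing.
It fails at once if one of the other cases is tipped (over 0.4 rad) (angle between any of case_mid, case_short's own z axis and vertical above 0.4 rad).
It fails at once if the drawer is slammed (faster than 0.5 m/s) (velocity of joint drawer above 0.5 m/s or velocity of joint drawer below -0.5 m/s).
It fails at once if the tall case is dropped into the tray (faster than 0.5 m/s within 30 mm of its floor) (horizontal distance between case_tall and tray_floor below 0.09 m and z of case_tall in the frame of tray_floor below 0.03 m and linear speed of case_tall above 0.5 m/s).
It fails at once if the slide box or the wash bottle is shoved (over 30 mm) (distance of any of slide_box, wash_bottle from where it was at the start of the episode above 0.03 m).
It also fails if it takes over 72 s, if anything falls off the work surface, if the arm or the gripper's body presses on something with over 40 N, if the wrist force passes 120 N, or if a joint passes its speed limit or range.

## Working session

There is one attempt and no reset: what is moved stays moved. The work goes in short steps, Python scripts to look and compute and a tool call to move; the robot and the scene stay as the last step left them, time stands still between calls to the robot, and variables do not carry over. Pictures are saved under pics/ and viewed, at most 10 in all, crops included, and the job is handed in when it is done.

Besides the shell and the picture viewer there is one more tool, called after "Request:" in YAML: its name, and indented under it one key for each argument. arm_command: Moves the arm, as the interface text tells. Shift numbers are shares of 0.25 m and turn numbers shares of 180 degrees, none past 1 either way. Its arguments: {"type":"object","properties":{"rows":{"type":"array","items":{"type":"array"}},"grip":{"type":"number"}},"required":["rows"]}

```bash
mkdir -p pics; cat > h.py <<'E'
import numpy as np, cv2
from scipy.spatial.transform import Rotation as R
from bench import arm
def px2w(cam,u,v,d,info=None):
    i=info or arm.camera_info(cam); p=np.array([(u-i['cx'])/i['fx']*d,(v-i['cy'])/i['fy']*d,d,1])
    return (np.array(i['extrinsics'])@p)[:3]
def cloud(cam,d,info=None):
    i=info or arm.camera_info(cam); v,u=np.mgrid[:400,:640]
    P=np.stack([(u-i['cx'])/i['fx']*d,(v-i['cy'])/i['fy']*d,d],-1); E=np.array(i['extrinsics'])
    W=P@E[:3,:3].T+E[:3,3]; W[d<=0]=np.nan; return W
def shift(target,Rt=None,s=None):
    "target TCP (mm) -> shift fractions & turn fractions from current measured pose"
    s=s or arm.read_state(); r=R.from_quat(s['ee_rot'])
    out=r.inv().apply(np.array(target)-s['position'])/250
    t=(r.inv()*Rt).as_rotvec()/np.pi if Rt is not None else None
    return out.round(4),None if t is None else t.round(4)
E
python3 - <<'E'
from h import *
s=arm.read_state(); print({k:np.round(v,3) for k,v in s.items()}); print(arm.tcp_to_grasp)
for c in ['scene','side']:
    im,d=arm.get_image(c); cv2.imwrite(f'pics/{c}0.png',im); np.save(f'{c}0.npy',d)
    W=cloud(c,d)
    for q in ['drawer_handle','case_tall','tray_floor','slide_box','wash_bottle','drawer','cabinet_front']:
        try:
            for r in arm.spot_in(c,q)[:3]:
                u,v=np.round(r['position']).astype(int); print(c,q,round(r['score'],2),u,v,W[v,u].round())
        except Exception as e: print(c,q,e)
E
```

```text
{'clock': np.float64(0.0), 'joints': array([-8.750e-01,  3.860e-01,  7.000e-03, -1.000e-03, -1.194e+00,
       -2.590e-01]), 'joint_vel': array([ 0.   , -0.001,  0.001,  0.   ,  0.001,  0.   ]), 'joint_efforts': array([ 2.0000e-03, -3.9229e+01,  1.8840e+01,  4.1860e+00, -5.0000e-03,
        0.0000e+00]), 'position': array([ 264.184, -565.798,  230.236]), 'ee_rot': array([-0.217,  0.976,  0.001, -0.   ]), 'contact_force': array([-0.199, -0.413,  0.314]), 'wrist_torque': array([-0.009,  0.042, -0.035]), 'grasp_force': np.float64(0.0), 'gripper_width': np.float64(85.269)}
18.700000000000003
scene drawer_handle 0.71 357 224 [578.  15.  -1.]
scene tray_floor 0.95 265 172 [ 304. -212.    7.]
scene tray_floor 0.92 261 233 [ 521. -274.    3.]
scene tray_floor 0.82 181 195 [ 310. -492.    6.]
scene slide_box 0.55 414 174 [478. 245.  31.]
scene wash_bottle 0.9 430 226 [700. 171. 115.]
scene drawer 0.9 365 222 [580.  40.   0.]
scene cabinet_front 0.84 383 288 [835. -28. 164.]
side drawer_handle 0.67 336 233 [603. -16. 111.]
side tray_floor 0.91 227 244 [ 746. -317.    7.]
side tray_floor 0.9 272 145 [ 294. -507.    8.]
side tray_floor 0.72 221 190 [ 583. -499.    7.]
side slide_box 0.89 437 261 [480. 243.  36.]
side wash_bottle 0.89 384 297 [709. 191. 112.]
side drawer 0.78 334 238 [545. -60.   2.]
side cabinet_front 0.78 293 294 [849.  25. 165.]
```

View pics/scene0.png

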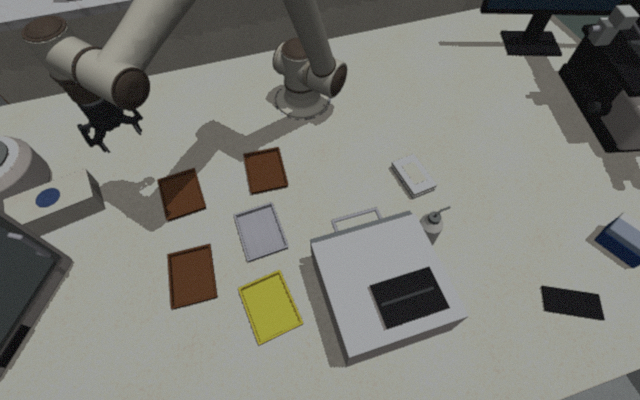

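View pics/side0.png

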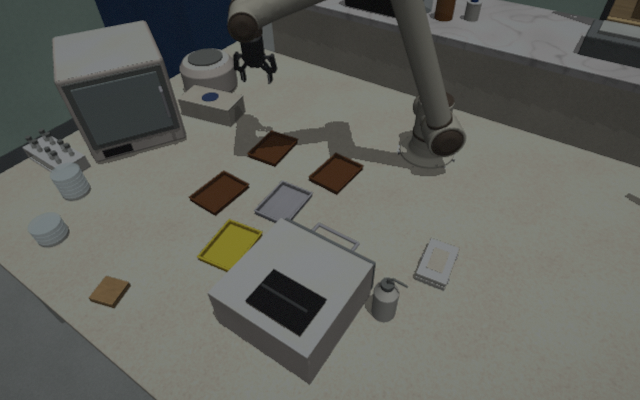

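The bare steel tray is the grey one: scene (261,233), side (284,203). The brown and yellow trays are look-alikes. The cabinet's front, with its handle at scene (357,220), faces the robot. Next I fit the cabinet top, the handle and the tray.

```bash
python3 - <<'E'
from h import *
for c in ['scene','side']:
    d=np.load(f'{c}0.npy'); W=cloud(c,d)
    m=(W[...,2]>138)&(W[...,2]<158)&(W[...,0]>500)&(W[...,0]<1050)&(abs(W[...,1])<300)
    n,l,st,_=cv2.connectedComponentsWithStats(m.astype(np.uint8)); k=1+np.argmax(st[1:,4]); P=W[l==k]
    r=cv2.minAreaRect(P[:,:2].astype(np.float32)); print(c,'top',r,np.median(P[:,2]),cv2.boxPoints(r).round())
    m=(W[...,2]>90)&(W[...,2]<122)&(W[...,0]>480)&(W[...,0]<680)&(W[...,1]>-130)&(W[...,1]<140)
    H=W[m]; print(c,'handle-ish',len(H))
    im=cv2.imread(f'pics/{c}0.png')
    # tray: floor/rim by height and distance to guess
    m=(W[...,2]>9)&(W[...,2]<24)&(abs(W[...,0]-525)<120)&(abs(W[...,1]+270)<105)
    n,l,st,_=cv2.connectedComponentsWithStats(m.astype(np.uint8),connectivity=8)
    T=W[m]; 
    for k in range(1,n):
        if st[k,4]>15:
            r=cv2.minAreaRect(W[l==k][:,:2].astype(np.float32)); print(c,'rim',st[k,4],np.round(r[0]),np.round(r[1]),r[2])
    # grey color mask for the tray
    b,g,rr=[im[...,i].astype(int) for i in range(3)]
    uv=(261,233) if c=='scene' else (284,203)
    print('tray bgr',im[uv[1],uv[0]],'bench',im[uv[1],uv[0]-60], W[uv[1],uv[0]].round())
    for u,v in ([(357,216),(357,217),(357,214),(357,212),(345,216),(372,210)] if c=='scene' else [(336,236),(336,233),(336,235),(325,229)]): print(u,v,im[v,u],W[v,u].round())
cv2.imwrite('pics/z.png',np.vstack([cv2.resize(cv2.imread('pics/scene0.png')[180:270,220:420],(800,300)[:2] if 0 else (666,300),interpolation=2),cv2.resize(cv2.imread('pics/side0.png')[165:265,210:432],(666,300),interpolation=2)]))
E
```

```text
scene top ((807.7631225585938, -10.064208984375), (286.2336730957031, 291.8932189941406), 0.4795299470424652) 147.76361620941003 [[ 663.  135.]
 [ 666. -157.]
 [ 952. -155.]
 [ 950.  137.]]
scene handle-ish 237
scene rim 470 [ 519. -276.] [167. 126.] 3.800828218460083
tray bgr [146 141 140] bench [158 159 157] [ 521. -274.    3.]
357 216 [129 132 128] [553.  24.   2.]
357 217 [154 161 158] [556.  23.   0.]
357 214 [135 129 128] [602.  -3. 110.]
357 212 [136 135 133] [538.  29.  -0.]
345 216 [138 135 134] [600. -38. 114.]
372 210 [126 120 119] [605.  40. 114.]
side top ((802.7706298828125, -11.422821044921875), (295.1684875488281, 293.7394714355469), 0.19391801953315735) 149.26128372329276 [[ 655.  135.]
 [ 656. -159.]
 [ 951. -158.]
 [ 950.  136.]]
side handle-ish 254
side rim 396 [ 516. -276.] [168. 129.] 4.394188404083252
tray bgr [113 108 107] bench [26 41 66] [ 513. -279.    5.]
336 236 [115 123 125] [535. -59.   2.]
336 233 [101  97  96] [603. -16. 111.]
336 235 [ 98 105 104] [530. -63.  -1.]
325 229 [87 89 90] [ 527. -105.   -2.]
```

View pics/z.png

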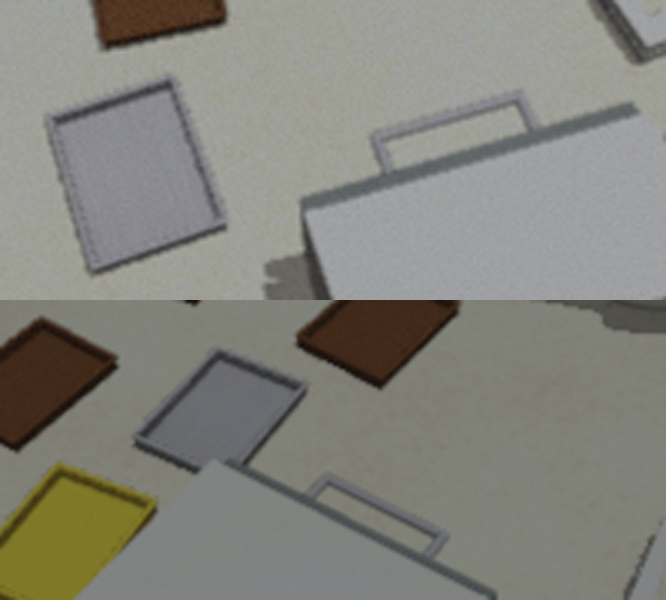

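The views agree: the cabinet is square to the world to within about 1°, with its front edge at x≈660. The tray centre is about (518,-276), yawed about 4°. I'll move above the handle, turning the tool's closing axis to world x.

```bash
python3 - <<'E'
from h import *
for c in ['scene','side']:
    W=cloud(c,np.load(f'{c}0.npy')); m=(W[...,2]>98)&(W[...,2]<122)&(W[...,0]>585)&(W[...,0]<622)&(abs(W[...,1]+10)<75)
    H=W[m]; vx,vy,x0,y0=cv2.fitLine(H[:,:2].astype(np.float32),cv2.DIST_HUBER,0,.01,.01).ravel(); print(c,len(H),vx/vy,x0,y0,np.nanpercentile(H[:,1],[1,99]),np.median(H[:,2]))
s=arm.read_state(); print(s['position'])
# yaw180: tool y -> -x world, z down, x = y cross z = (-1,0,0)x(0,0,-1) = (0*-1-0, 0*0-(-1)(-1),0)=(0,-1,0)
Rt=R.from_matrix(np.array([[0,-1,0],[-1,0,0],[0,0,-1.]]))
print(shift([510,-10,270],Rt))
E
```

```text
scene 203 -0.0043194126 603.82385 -13.584025 [-79.83296057  55.3953003 ] 111.39441031955653
side 202 -0.005126835 602.4812 -10.476937 [-79.39482979  55.49080277] 112.38347302987006
[ 264.42032374 -566.29724551  231.32476494]
(array([-1.8315,  1.6007, -0.1547]), array([-0.   , -0.   , -0.361]))
```

Request:
arm_command:
  rows:
    - [[-0.74,0.64,-0.15],[0,0,0]]
    - [[-0.74,0.64,-0.15],[0,0,0]]
    - [[-0.74,0.64,-0.15],[0,0,0]]
    - [[-0.74,0.64,-0.15],[0,0,0]]
    - [[-0.74,0.64,-0.15],[0,0,0]]
  grip: 0.5

```text
clock: 1.3
position: [364.8, -341.2, 269.4]
ee_rot: [-0.217, 0.976, -0.0, 0.0]
contact_force: [0.8, -1.3, 1.0]
gripper_width: 42.8
grasp_force: 0.0
```

Request:
arm_command:
  rows:
    - [[-0.74,0.64,0],[0,0,0]]
    - [[-0.74,0.64,0],[0,0,0]]
    - [[-0.74,0.64,0],[0,0,0]]
    - [[-0.74,0.64,0],[0,0,0]]
    - [[-0.74,0.64,0],[0,0,0]]

```text
clock: 1.8
position: [464.9, -117.6, 269.3]
ee_rot: [-0.217, 0.976, -0.0, 0.001]
contact_force: [1.0, 0.1, -0.7]
gripper_width: 42.6
grasp_force: 0.0
```

Request:
arm_command:
  rows:
    - [[-0.35,0.32,0],[0,0,-0.2]]
    - [[-0.35,0.32,0],[0,0,-0.2]]
    - [[-0.35,0.32,0],[0,0,-0.2]]
    - [[-0.35,0.32,0],[0,0,-0.2]]
    - [[-0.35,0.32,0],[0,0,-0.2]]

```text
clock: 2.3
position: [509.9, -9.5, 268.7]
ee_rot: [-0.509, 0.861, 0.0, -0.0]
contact_force: [0.4, -0.6, -0.2]
gripper_width: 42.6
grasp_force: 0.0
```

Request:
arm_command:
  rows:
    - [[0,0,0],[0,0,-0.161]]
    - [[0,0,0],[0,0,-0.161]]
    - [[0,0,0],[0,0,-0.161]]
    - [[0,0,0],[0,0,-0.161]]
    - [[0,0,0],[0,0,-0.161]]

```text
clock: 2.8
position: [509.5, -10.9, 269.0]
ee_rot: [-0.706, 0.708, -0.0, 0.0]
contact_force: [-0.2, 0.3, -1.1]
gripper_width: 42.7
grasp_force: 0.0
```

```bash
python3 - <<'E'
from h import *
Rt=R.from_matrix(np.array([[0,-1,0],[-1,0,0],[0,0,-1.]]))
s=arm.read_state(); print(s['clock'],s['position'],s['gripper_width'],np.round(s['joints'],2),shift([603,-12,89],Rt))
im,d=arm.get_image('wrist'); cv2.imwrite('pics/w1.png',im); W=cloud('wrist',d)
for r in arm.spot_in('wrist','drawer_handle')[:2]:
    u,v=np.round(r['position']).astype(int); print(r['score'],u,v,W[v,u].round())
m=(W[...,2]>98)&(W[...,2]<122)&(W[...,0]>570)&(W[...,0]<622)&(abs(W[...,1]+10)<50); H=W[m]
print(len(H),np.nanmedian(H,0),np.nanpercentile(H[:,0],[2,98]) if len(H) else 0)
E
```

```text
2.8 [509.52432578 -10.91043738 268.99525913] 42.683729115158414 [ 0.3   0.16 -0.21 -0.   -1.2  -0.3 ] (array([ 0.0033, -0.3737,  0.7201]), array([-0.0001,  0.    , -0.001 ]))
0.85 190 162 [644. -40. 101.]
918 [597.7528337  -13.64514819 111.91684585] [593.96257381 603.3030973 ]
```

Request:
arm_command:
  rows:
    - [[0.004,-0.362,0.1],[0,0,0]]
    - [[0.004,-0.362,0.1],[0,0,0]]
    - [[0.004,-0.362,0.3],[0,0,0]]
    - [[0.004,-0.362,0.5],[0,0,0]]
    - [[0.004,-0.362,0.6],[0,0,0]]

```text
clock: 3.4
position: [597.6, -11.9, 113.9]
ee_rot: [-0.706, 0.708, 0.003, -0.003]
contact_force: [-0.8, -0.3, 0.0]
gripper_width: 42.8
grasp_force: 0.0
```

Request:
arm_command:
  rows:
    - [[0,0,0.06],[0,0,0]]
    - [[0,0,0.108],[0,0,0]]
    - [[0,0,0.108],[0,0,0]]
    - [[0,0,0.108],[0,0,0]]

```text
clock: 3.8
position: [600.8, -11.3, 92.5]
ee_rot: [-0.707, 0.707, -0.0, 0.0]
contact_force: [0.4, -0.2, 0.2]
gripper_width: 42.4
grasp_force: 0.0
```

```bash
python3 - <<'E'
from h import *
im,d=arm.get_image('wrist'); cv2.imwrite('pics/w2.png',im)
im2,_=arm.get_image('side'); 
cv2.imwrite('pics/c2.png',np.hstack([cv2.resize(im,(400,250)),cv2.resize(im2[150:275,240:440],(400,250))]))
E
```

```text
(no output)
```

View pics/c2.png

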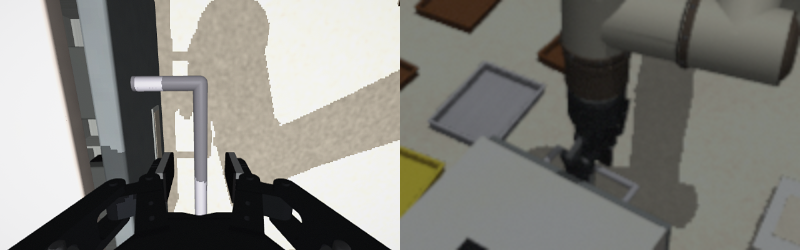

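The wrist view shows the bar about midway between the two fingers, with the left finger clear of the drawer front. I'll close on it.

Request:
arm_command:
  rows:
    - [[0,0,0],[0,0,0]]
    - [[0,0,0],[0,0,0]]
    - [[0,0,0],[0,0,0]]
    - [[0,0,0],[0,0,0]]
    - [[0,0,0],[0,0,0]]
  grip: 0

```text
clock: 4.4
position: [600.2, -11.2, 92.6]
ee_rot: [0.707, -0.707, 0.0, -0.0]
contact_force: [-3.2, 0.7, 5.4]
gripper_width: 7.9
grasp_force: 58.8
```

Request:
arm_command:
  rows:
    - [[0,0.02,0],[0,0,0]]
    - [[0,0.06,0],[0,0,0]]
    - [[0,0.12,0],[0,0,0]]
    - [[0,0.18,0],[0,0,0]]
    - [[0,0.24,0],[0,0,0]]

```text
clock: 4.9
position: [541.9, -11.6, 92.6]
ee_rot: [0.707, -0.707, 0.002, -0.002]
contact_force: [3.8, -3.9, 2.0]
gripper_width: 7.6
grasp_force: 59.2
```

Request:
arm_command:
  rows:
    - [[0,0.06,0],[0,0,0]]
    - [[0,0.12,0],[0,0,0]]
    - [[0,0.18,0],[0,0,0]]
    - [[0,0.24,0],[0,0,0]]
    - [[0,0.28,0],[0,0,0]]

```text
clock: 5.4
position: [470.5, -12.0, 92.6]
ee_rot: [0.707, -0.707, 0.001, -0.001]
contact_force: [3.6, -6.9, 2.3]
gripper_width: 8.1
grasp_force: 59.4
```

Request:
arm_command:
  rows:
    - [[0,0.03,0],[0,0,0]]
    - [[0,0.05,0],[0,0,0]]
    - [[0,0.07,0],[0,0,0]]
    - [[0,0.085,0],[0,0,0]]
    - [[0,0.1,0],[0,0,0]]

```text
clock: 5.9
position: [446.1, -12.1, 92.6]
ee_rot: [0.707, -0.707, 0.001, -0.0]
contact_force: [3.5, -7.5, 3.9]
gripper_width: 7.6
grasp_force: 59.5
```

Request:
arm_command:
  rows:
    - [[0,0.01,0],[0,0,0]]
    - [[0,0.015,0],[0,0,0]]
    - [[0,0.02,0],[0,0,0]]
    - [[0,0.025,0],[0,0,0]]
    - [[0,0.025,0],[0,0,0]]

```text
clock: 6.4
position: [444.4, -12.1, 92.6]
ee_rot: [0.708, -0.706, 0.004, -0.004]
contact_force: [16.9, -15.6, -9.3]
gripper_width: 8.4
grasp_force: 58.4
```

The stop has been reached: the handle is at x≈444.4 and the force is rising. I'll ease off, let go and rise.

Request:
arm_command:
  rows:
    - [[0,-0.013,0],[0,0,0]]
    - [[0,-0.013,0],[0,0,0]]
    - [[0,-0.013,0],[0,0,0]]

```text
clock: 6.7
position: [444.4, -12.1, 92.6]
ee_rot: [0.708, -0.707, 0.002, -0.001]
contact_force: [6.3, -9.3, 0.9]
gripper_width: 7.4
grasp_force: 59.6
```

Request:
arm_command:
  rows:
    - [[0,0,0],[0,0,0]]
    - [[0,0,0],[0,0,0]]
    - [[0,0,0],[0,0,0]]
    - [[0,0,0],[0,0,0]]
  grip: 0.45

```text
clock: 7.1
position: [441.8, -11.2, 91.6]
ee_rot: [0.707, -0.707, -0.0, 0.0]
contact_force: [0.3, 0.9, 0.0]
gripper_width: 38.3
grasp_force: 0.0
```

Request:
arm_command:
  rows:
    - [[0,0,-0.2],[0,0,0]]
    - [[0,0,-0.4],[0,0,0]]
    - [[0,0,-0.6],[0,0,0]]
    - [[0,0,-0.8],[0,0,0]]
    - [[0,0,-0.92],[0,0,0]]

```text
clock: 7.6
position: [442.9, -11.2, 326.2]
ee_rot: [0.707, -0.707, 0.002, -0.003]
contact_force: [0.4, -0.5, -0.7]
gripper_width: 38.3
grasp_force: 0.0
```

```bash
python3 - <<'E'
from h import *
ims=[]
for c in ['scene','wrist']:
    im,d=arm.get_image(c); np.save(f'{c}3.npy',d); W=cloud(c,d); np.save(f'W{c}3.npy',W); ims.append(im)
    for q in ['case_tall','drawer_floor']:
        for r in arm.spot_in(c,q)[:3]:
            u,v=np.round(r['position']).astype(int); print(c,q,round(r['score'],2),u,v,W[v,u].round())
cv2.imwrite('pics/c3.png',np.hstack([cv2.resize(ims[0][150:300,270:430],(400,375)),cv2.resize(ims[1],(400,375))]))
E
```

```text
scene case_tall 0.64 353 224 [632. -26. 118.]
scene case_tall 0.24 347 196 [505.   5.  55.]
scene drawer_floor 0.92 341 196 [504. -14.  62.]
scene drawer_floor 0.34 374 278 [802. -36. 151.]
wrist case_tall 0.88 182 168 [604. -27. 115.]
wrist drawer_floor 0.95 216 151 [594. -38.  22.]
wrist drawer_floor 0.41 306 314 [463. 235.  32.]
```

View pics/c3.png

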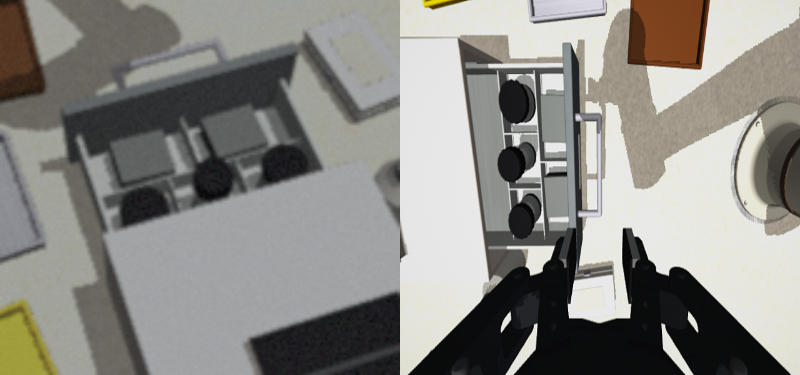

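The drawer is open and the back row shows three black caps. The middle one (wrist, about (182,168)) looks the slimmest and tallest. I'll measure the heights and diameters.

```bash
python3 - <<'E'
from h import *
for c in ['wrist','scene']:
    W=np.load(f'W{c}3.npy'); 
    for zlo,zhi in [(108,128),(86,104),(74,90)]:
        m=(W[...,2]>zlo)&(W[...,2]<zhi)&(W[...,0]>560)&(W[...,0]<648)&(abs(W[...,1]+12)<122)
        n,l,st,_=cv2.connectedComponentsWithStats(m.astype(np.uint8))
        for k in range(1,n):
            if st[k,4]>40:
                P=W[l==k]; (x,y),r=cv2.minEnclosingCircle(P[:,:2].astype(np.float32)); print(c,zlo,st[k,4],'c',round(x),round(y),'d',round(2*r),'z',np.median(P[:,2]).round(1),'med',np.median(P,0).round())
s=arm.read_state(); Rt=R.from_matrix(np.array([[-1,0,0],[0,1,0],[0,0,-1.]]))
print(s['position'],shift([606,-16,230],Rt))
E
```

```text
wrist 108 1104 c 617 -16 d 47 z 115.0 med [614. -17. 115.]
wrist 86 197 c 613 -18 d 45 z 96.0 med [598. -25.  96.]
wrist 86 1102 c 615 72 d 54 z 90.9 med [614.  70.  91.]
wrist 74 1686 c 615 -96 d 57 z 79.0 med [614. -96.  79.]
wrist 74 127 c 607 -20 d 38 z 81.3 med [598. -23.  81.]
wrist 74 250 c 614 71 d 54 z 83.2 med [597.  54.  83.]
scene 108 195 c 621 -16 d 45 z 117.2 med [623. -18. 117.]
scene 86 227 c 619 71 d 53 z 93.3 med [620.  70.  93.]
scene 74 238 c 617 -96 d 57 z 81.5 med [617. -97.  82.]
[441.3357698  -11.30184937 320.26386711] (array([ 0.0188, -0.6598,  0.359 ]), array([ 0.0007, -0.0009,  0.5001]))
```

The middle case is the tall one (diameter about 45, top at z≈116), at about (616,-16.5). I'll move over it and turn 90° so the fingers close along y.

Request:
arm_command:
  rows:
    - [[0.02,-0.7,0.35],[0,0,0.24]]
    - [[0.02,-0.7,0.35],[0,0,0.24]]
    - [[0.02,-0.7,0.35],[0,0,0.24]]
    - [[0.02,-0.7,0.35],[0,0,0.24]]
    - [[0.02,-0.7,0.35],[0,0,0.24]]
  grip: 0.72

```text
clock: 8.4
position: [618.3, -16.5, 224.2]
ee_rot: [-0.395, 0.918, 0.002, -0.007]
contact_force: [-0.8, -0.3, -0.8]
gripper_width: 61.5
grasp_force: 0.0
```

Request:
arm_command:
  rows:
    - [[0,0,0],[0,0,0.24]]
    - [[0,0,0],[0,0,0.24]]
    - [[0,0,0],[0,0,0.24]]
    - [[0,0,0],[0,0,0.24]]
    - [[0,0,0],[0,0,0.24]]

```text
clock: 8.9
position: [616.3, -16.4, 231.9]
ee_rot: [-0.032, 0.999, -0.0, -0.002]
contact_force: [0.1, -0.5, -0.6]
gripper_width: 61.6
grasp_force: 0.0
```

Request:
arm_command:
  rows:
    - [[0,0,0],[0,0,0.02]]
    - [[0,0,0],[0,0,0.02]]
    - [[0,0,0],[0,0,0.02]]

```text
clock: 9.2
position: [616.7, -16.3, 232.9]
ee_rot: [-0.005, 1.0, -0.0, -0.001]
contact_force: [0.6, 0.6, 0.1]
gripper_width: 61.5
grasp_force: 0.0
```

```bash
python3 - <<'E'
from h import *
im,d=arm.get_image('wrist'); cv2.imwrite('pics/w4.png',im); W=cloud('wrist',d)
m=(W[...,2]>108)&(W[...,2]<128)&(W[...,0]>560)&(W[...,0]<648)&(abs(W[...,1]+12)<60)
n,l,st,_=cv2.connectedComponentsWithStats(m.astype(np.uint8))
for k in range(1,n):
    if st[k,4]>40:
        P=W[l==k]; (x,y),r=cv2.minEnclosingCircle(P[:,:2].astype(np.float32)); print(st[k,4],'c',x,y,'d',2*r,np.median(P,0).round(1))
s=arm.read_state(); Rt=R.from_matrix(np.array([[-1,0,0],[0,1,0],[0,0,-1.]]))
print(s['clock'],s['gripper_width'],s['position'],shift([616,-16.5,84],Rt))
E
```

```text
1816 c 617.9807739257812 -16.046478271484375 d 46.262969970703125 [616.1 -16.1 118. ]
9.25 61.430299115484836 [616.86418057 -16.332586   233.20963884] (array([ 2.300e-03, -4.000e-04,  5.968e-01]), array([-0.0001, -0.0006,  0.003 ]))
```

View pics/w4.png

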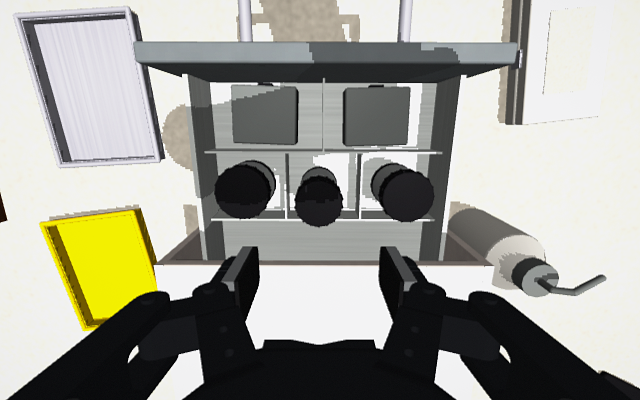

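The view shows the tall case's cap at about (319,197), centred between the fingers (column 320), with neighbours clear on both sides. I'll descend and grip.

Request:
arm_command:
  rows:
    - [[0.002,0,0.15],[0,0,0]]
    - [[0.002,0,0.3],[0,0,0]]
    - [[0.002,0,0.42],[0,0,0]]
    - [[0.002,0,0.52],[0,0,0]]
    - [[0.002,0,0.592],[0,0,0]]

```text
clock: 9.75
position: [615.6, -16.5, 83.9]
ee_rot: [-0.004, 1.0, -0.0, -0.002]
contact_force: [-0.6, 0.9, 0.4]
gripper_width: 61.9
grasp_force: 0.0
```

Request:
arm_command:
  rows:
    - [[0,0,0],[0,0,0]]
    - [[0,0,0],[0,0,0]]

```text
clock: 9.95
position: [617.0, -16.4, 86.5]
ee_rot: [-0.004, 1.0, -0.0, -0.0]
contact_force: [-0.4, 0.1, -0.2]
gripper_width: 61.3
grasp_force: 0.0
```

Request:
arm_command:
  rows:
    - [[0,0,0],[0,0,0]]
    - [[0,0,0],[0,0,0]]
    - [[0,0,0],[0,0,0]]
    - [[0,0,0],[0,0,0]]
  grip: 0.3

```text
clock: 10.35
position: [618.0, -16.2, 88.1]
ee_rot: [-0.004, 1.0, 0.0, 0.002]
contact_force: [-0.3, -0.8, 5.4]
gripper_width: 42.4
grasp_force: 61.4
```

Request:
arm_command:
  rows:
    - [[0,0,-0.04],[0,0,0]]
    - [[0,0,-0.12],[0,0,0]]
    - [[0,0,-0.24],[0,0,0]]
    - [[0,0,-0.38],[0,0,0]]
    - [[0,0,-0.5],[0,0,0]]

```text
clock: 10.85
position: [616.0, -16.2, 212.3]
ee_rot: [-0.004, 1.0, 0.0, -0.001]
contact_force: [-0.1, 0.1, -2.9]
gripper_width: 42.5
grasp_force: 61.2
```

```bash
python3 - <<'E'
from h import *
W=cloud('scene',np.load('scene0.npy'))
s=arm.read_state(); Rt=R.from_matrix(np.array([[-1,0,0],[0,1,0],[0,0,-1.]]))
print(s['position'],s['gripper_width'],s['grasp_force'],s['contact_force'],shift([518,-276,s['position'][2]],Rt))
im,d=arm.get_image('wrist'); W=cloud('wrist',d)
cv2.imwrite('pics/w5.png',im)
m=(W[...,2]>11)&(W[...,2]<24)&(abs(W[...,0]-518)<115)&(abs(W[...,1]+276)<90)
if m.sum()>50: print(m.sum(),cv2.minAreaRect(W[m][:,:2].astype(np.float32)))
E
```

```text
[615.95872139 -16.2337635  212.30040599] 42.500458775619286 61.17528319358826 [-0.0534299   0.13486647 -2.88950825] (array([ 4.0000e-01, -1.0359e+00,  4.0000e-04]), array([ 0.0001, -0.0005,  0.0025]))
3601 ((520.661865234375, -275.61138916015625), (166.36074829101562, 127.1798095703125), 3.781010627746582)
```

Request:
arm_command:
  rows:
    - [[0.03,-0.08,0],[0,0,0]]
    - [[0.1,-0.25,0],[0,0,0]]
    - [[0.16,-0.42,0],[0,0,0]]
    - [[0.22,-0.58,0],[0,0,0]]
    - [[0.28,-0.74,0],[0,0,0]]

```text
clock: 11.4
position: [546.5, -202.8, 210.4]
ee_rot: [-0.004, 1.0, 0.001, -0.001]
contact_force: [-0.1, -0.5, -2.3]
gripper_width: 42.7
grasp_force: 61.5
```

Request:
arm_command:
  rows:
    - [[0.06,-0.15,0],[0,0,0]]
    - [[0.1,-0.26,0],[0,0,0]]
    - [[0.11,-0.3,0.04],[0,0,0]]
    - [[0.11,-0.3,0.12],[0,0,0]]
    - [[0.11,-0.3,0.2],[0,0,0]]

```text
clock: 11.9
position: [520.6, -276.8, 159.8]
ee_rot: [-0.003, 1.0, 0.001, -0.0]
contact_force: [0.9, 1.2, -3.0]
gripper_width: 42.3
grasp_force: 61.5
```

Request:
arm_command:
  rows:
    - [[0,0,0.08],[0,0,0]]
    - [[0,0,0.14],[0,0,0]]
    - [[0,0,0.2],[0,0,0]]
    - [[0,0,0.24],[0,0,0]]
    - [[0,0,0.25],[0,0,0]]

```text
clock: 12.4
position: [520.2, -276.2, 96.8]
ee_rot: [-0.004, 1.0, 0.001, -0.002]
contact_force: [-0.6, -0.6, -2.5]
gripper_width: 42.5
grasp_force: 61.5
```

Request:
arm_command:
  rows:
    - [[0,0,0.025],[0,0,0]]
    - [[0,0,0.05],[0,0,0]]
    - [[0,0,0.07],[0,0,0]]
    - [[0,0,0.085],[0,0,0]]
    - [[0,0,0.09],[0,0,0]]

```text
clock: 12.9
position: [521.2, -277.0, 75.9]
ee_rot: [-0.004, 1.0, 0.0, -0.0]
contact_force: [-0.8, 0.0, -2.8]
gripper_width: 42.4
grasp_force: 61.5
```

Request:
arm_command:
  rows:
    - [[0,0,0.005],[0,0,0]]
    - [[0,0,0.01],[0,0,0]]
    - [[0,0,0.015],[0,0,0]]
    - [[0,0,0.015],[0,0,0]]

```text
clock: 13.3
position: [521.3, -277.1, 72.5]
ee_rot: [-0.004, 1.0, 0.0, -0.0]
contact_force: [0.1, 0.3, -2.0]
gripper_width: 42.6
grasp_force: 61.5
```

Request:
arm_command:
  rows:
    - [[0,0,0.005],[0,0,0]]
    - [[0,0,0.01],[0,0,0]]
    - [[0,0,0.014],[0,0,0]]
    - [[0,0,0.014],[0,0,0]]

```text
clock: 13.7
position: [521.2, -277.0, 68.9]
ee_rot: [-0.004, 1.0, 0.0, -0.0]
contact_force: [-0.1, 0.3, -2.5]
gripper_width: 42.5
grasp_force: 61.5
```

Request:
arm_command:
  rows:
    - [[0,0,0.004],[0,0,0]]
    - [[0,0,0.008],[0,0,0]]
    - [[0,0,0.008],[0,0,0]]

```text
clock: 14.0
position: [521.7, -277.2, 68.2]
ee_rot: [-0.004, 1.0, -0.0, 0.0]
contact_force: [-2.2, 1.9, 4.5]
gripper_width: 42.7
grasp_force: 62.4
```

The force has changed sign, so the case is on the tray floor. I'll let go.

Request:
arm_command:
  rows:
    - [[0,0,0],[0,0,0]]
    - [[0,0,0],[0,0,0]]
    - [[0,0,0],[0,0,0]]
    - [[0,0,0],[0,0,0]]
    - [[0,0,0],[0,0,0]]
  grip: 0.72

```text
clock: 14.5
position: [521.4, -277.1, 67.0]
ee_rot: [-0.004, 1.0, -0.0, -0.0]
contact_force: [-0.7, 0.3, -0.6]
gripper_width: 61.7
grasp_force: 0.0
```

Request:
arm_command:
  rows:
    - [[0,0,-0.06],[0,0,0]]
    - [[0,0,-0.18],[0,0,0]]
    - [[0,0,-0.36],[0,0,0]]
    - [[0,0,-0.56],[0,0,0]]
    - [[0,0,-0.68],[0,0,0]]

```text
clock: 15.0
position: [522.5, -277.7, 241.5]
ee_rot: [-0.004, 1.0, -0.001, 0.003]
contact_force: [0.8, -0.5, 0.8]
gripper_width: 61.5
grasp_force: 0.0
```

```bash
python3 - <<'E'
from h import *
im0,d0=arm.get_image('scene'); 
im,d=arm.get_image('wrist'); W=cloud('wrist',d)
m=(W[...,2]>88)&(W[...,2]<110)&(abs(W[...,0]-518)<60)&(abs(W[...,1]+276)<50)
P=W[m]; (x,y),r=cv2.minEnclosingCircle(P[:,:2].astype(np.float32)); print(len(P),x,y,2*r,np.median(P,0))
cv2.imwrite('pics/c6.png',np.hstack([cv2.resize(im0[150:300,210:450],(400,250)),cv2.resize(im,(400,250))]))
s=arm.read_state(); Rt=R.from_matrix(np.array([[0,-1,0],[-1,0,0],[0,0,-1.]]))
print(s['clock'],s['position'],shift([444,-13,230],Rt))
E
```

```text
1448 520.7432861328125 -276.0628662109375 46.02897262573242 [ 519.37646711 -275.8577915    94.52102014]
15.1 [ 523.87251183 -278.1678739   243.1769146 ] (array([0.3107, 1.0636, 0.0447]), array([-0.0038,  0.0017, -0.4972]))
```

View pics/c6.png

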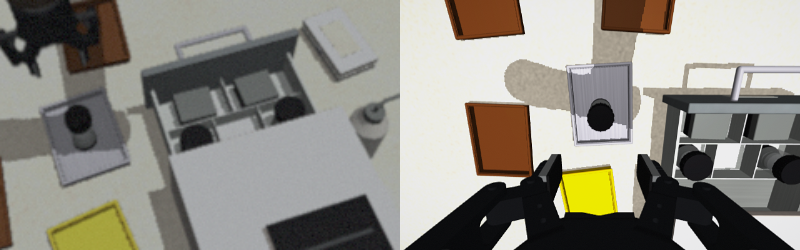

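The tall case stands upright in the middle of the steel tray (composite (80,125) and (600,115)), and the other two stand in the drawer. Back to the handle to shut it.

Request:
arm_command:
  rows:
    - [[0.31,0.85,0.04],[0,0,-0.24]]
    - [[0.31,0.85,0.04],[0,0,-0.24]]
    - [[0.31,0.85,0.04],[0,0,-0.24]]
    - [[0.31,0.85,0.04],[0,0,-0.24]]
    - [[0.31,0.85,0.04],[0,0,-0.24]]
  grip: 0.5

```text
clock: 15.6
position: [439.9, -63.1, 226.2]
ee_rot: [-0.374, 0.928, 0.001, -0.001]
contact_force: [0.4, 0.7, 0.7]
gripper_width: 42.5
grasp_force: 0.0
```

Request:
arm_command:
  rows:
    - [[0,0,0],[0,0,-0.24]]
    - [[0,0,0],[0,0,-0.24]]
    - [[0,0,0],[0,0,-0.24]]
    - [[0,0,0],[0,0,-0.24]]
    - [[0,0,0],[0,0,-0.24]]

```text
clock: 16.1
position: [441.5, -65.2, 226.2]
ee_rot: [-0.687, 0.727, 0.001, -0.001]
contact_force: [0.6, -0.4, 0.0]
gripper_width: 42.8
grasp_force: 0.0
```

```bash
python3 - <<'E'
from h import *
im,d=arm.get_image('wrist'); cv2.imwrite('pics/w7.png',im); W=cloud('wrist',d)
m=(W[...,2]>98)&(W[...,2]<122)&(W[...,0]>425)&(W[...,0]<465)&(abs(W[...,1]+12)<45); H=W[m]
print(len(H),np.median(H,0),np.percentile(H[:,0],[2,98]))
s=arm.read_state(); Rt=R.from_matrix(np.array([[0,-1,0],[-1,0,0],[0,0,-1.]]))
print(s['clock'],s['position'],shift([444,-13,92],Rt))
E
```

```text
892 [443.29228735 -14.68155328 112.04416749] [438.63488567 448.23183023]
16.15 [441.5349613  -65.19595224 226.18549207] (array([-2.091e-01,  3.000e-04,  5.367e-01]), array([ 0.0005, -0.    , -0.0168]))
```

Request:
arm_command:
  rows:
    - [[-0.209,-0.005,0],[0,0,-0.017]]
    - [[-0.209,-0.005,0],[0,0,-0.017]]
    - [[-0.209,-0.005,0.2],[0,0,-0.017]]
    - [[-0.209,-0.005,0.38],[0,0,-0.017]]
    - [[-0.209,-0.005,0.46],[0,0,-0.017]]

```text
clock: 16.65
position: [443.5, -13.9, 108.2]
ee_rot: [-0.703, 0.711, 0.002, -0.003]
contact_force: [-0.0, -0.1, -0.1]
gripper_width: 42.6
grasp_force: 0.0
```

Request:
arm_command:
  rows:
    - [[0,0,0.04],[0,0,0]]
    - [[0,0,0.07],[0,0,0]]
    - [[0,0,0.07],[0,0,0]]
    - [[0,0,0.07],[0,0,0]]

```text
clock: 17.05
position: [447.5, -13.0, 95.5]
ee_rot: [-0.704, 0.71, -0.001, 0.001]
contact_force: [1.0, 0.3, -0.1]
gripper_width: 43.1
grasp_force: 0.0
```

Request:
arm_command:
  rows:
    - [[0,0,0],[0,0,0]]
    - [[0,0,0],[0,0,0]]
    - [[0,0,0],[0,0,0]]
    - [[0,0,0],[0,0,0]]
    - [[0,0,0],[0,0,0]]
  grip: 0

```text
clock: 17.55
position: [446.5, -13.2, 95.3]
ee_rot: [-0.704, 0.71, -0.0, -0.0]
contact_force: [-2.9, -0.4, 5.9]
gripper_width: 7.7
grasp_force: 58.6
```

Request:
arm_command:
  rows:
    - [[0,-0.02,0],[0,0,0]]
    - [[0,-0.06,0],[0,0,0]]
    - [[0,-0.12,0],[0,0,0]]
    - [[0,-0.18,0],[0,0,0]]
    - [[0,-0.24,0],[0,0,0]]

```text
clock: 18.05
position: [506.9, -12.9, 95.3]
ee_rot: [-0.704, 0.71, 0.0, 0.0]
contact_force: [-4.4, 6.9, 6.4]
gripper_width: 7.8
grasp_force: 58.8
```

Request:
arm_command:
  rows:
    - [[0,-0.06,0],[0,0,0]]
    - [[0,-0.12,0],[0,0,0]]
    - [[0,-0.18,0],[0,0,0]]
    - [[0,-0.24,0],[0,0,0]]
    - [[0,-0.28,0],[0,0,0]]

```text
clock: 18.55
position: [578.1, -12.4, 95.3]
ee_rot: [-0.704, 0.71, -0.0, 0.002]
contact_force: [-3.6, 9.0, 5.8]
gripper_width: 7.6
grasp_force: 59.4
```

Request:
arm_command:
  rows:
    - [[0,-0.03,0],[0,0,0]]
    - [[0,-0.05,0],[0,0,0]]
    - [[0,-0.07,0],[0,0,0]]
    - [[0,-0.09,0],[0,0,0]]
    - [[0,-0.1,0],[0,0,0]]

```text
clock: 19.05
position: [602.6, -12.3, 95.3]
ee_rot: [-0.704, 0.71, 0.0, 0.002]
contact_force: [-3.0, 8.7, 5.2]
gripper_width: 7.4
grasp_force: 59.3
```

Request:
arm_command:
  rows:
    - [[0,-0.01,0],[0,0,0]]
    - [[0,-0.015,0],[0,0,0]]
    - [[0,-0.02,0],[0,0,0]]
    - [[0,-0.02,0],[0,0,0]]

```text
clock: 19.45
position: [604.5, -12.3, 95.3]
ee_rot: [-0.704, 0.71, 0.002, -0.001]
contact_force: [-8.4, 10.4, 9.6]
gripper_width: 7.5
grasp_force: 59.8
```

Request:
arm_command:
  rows:
    - [[0,-0.005,0],[0,0,0]]
    - [[0,-0.01,0],[0,0,0]]
    - [[0,-0.012,0],[0,0,0]]
    - [[0,-0.012,0],[0,0,0]]

```text
clock: 19.85
position: [604.5, -12.3, 95.3]
ee_rot: [-0.704, 0.71, 0.004, -0.003]
contact_force: [-15.7, 11.2, 14.7]
gripper_width: 7.7
grasp_force: 60.4
```

The drawer is hard home at x=604.5. I'll ease off, open and rise.

Request:
arm_command:
  rows:
    - [[0,0.014,0],[0,0,0]]
    - [[0,0.014,0],[0,0,0]]
    - [[0,0.014,0],[0,0,0]]

```text
clock: 20.15
position: [604.5, -12.3, 95.3]
ee_rot: [-0.704, 0.71, 0.002, 0.0]
contact_force: [-7.6, 9.2, 7.5]
gripper_width: 7.9
grasp_force: 59.8
```

Request:
arm_command:
  rows:
    - [[0,0,0],[0,0,0]]
    - [[0,0,0],[0,0,0]]
    - [[0,0,0],[0,0,0]]
    - [[0,0,0],[0,0,0]]
  grip: 0.45

```text
clock: 20.55
position: [606.3, -14.9, 94.4]
ee_rot: [-0.704, 0.711, -0.0, -0.0]
contact_force: [-0.1, 0.6, -0.1]
gripper_width: 38.2
grasp_force: 0.0
```

Request:
arm_command:
  rows:
    - [[0,0,-0.1],[0,0,0]]
    - [[0,0,-0.3],[0,0,0]]
    - [[0,0,-0.5],[0,0,0]]
    - [[0,0,-0.7],[0,0,0]]
    - [[0,0,-0.8],[0,0,0]]

```text
clock: 21.05
position: [607.7, -15.2, 300.3]
ee_rot: [-0.704, 0.71, -0.003, 0.003]
contact_force: [0.2, -0.7, -0.1]
gripper_width: 38.3
grasp_force: 0.0
```

Request:
arm_command:
  rows:
    - [[0,0.4,0],[0,0,0]]
    - [[0,0.4,0],[0,0,0]]
    - [[0,0.4,0],[0,0,0]]
    - [[0,0.4,0],[0,0,0]]
    - [[0,0.4,0],[0,0,0]]

```text
clock: 21.55
position: [507.1, -13.7, 295.0]
ee_rot: [-0.704, 0.71, -0.0, 0.001]
contact_force: [1.0, 0.2, 0.9]
gripper_width: 38.6
grasp_force: 0.0
```

```bash
python3 - <<'E'
from h import *
im0,d0=arm.get_image('side'); 
im,d=arm.get_image('wrist'); W=cloud('wrist',d)
m=(W[...,2]>98)&(W[...,2]<122)&(W[...,0]>580)&(W[...,0]<625)&(abs(W[...,1]+12)<45); H=W[m]
print(len(H),np.median(H,0))
for q in ['slide_box','wash_bottle']:
    u,v=np.round(arm.spot_in('side',q)[0]['position']).astype(int); print(q,cloud('side',d0)[v,u].round())
cv2.imwrite('pics/c8.png',np.hstack([cv2.resize(im0[130:330,180:480],(400,267)),cv2.resize(im,(400,267))]))
print(arm.read_state()['contact_force'])
E
```

```text
706 [602.24022905 -14.07737692 111.62415659]
slide_box [485. 254.  35.]
wash_bottle [708. 191. 109.]
[-0.46038736  0.4302368  -0.69843642]
```

View pics/c8.png

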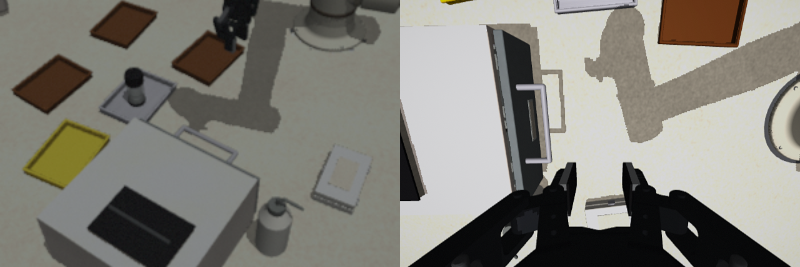

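The drawer is shut (handle 4.5 mm further in than at the start), the case stands upright in the steel tray at about (135,88), and the slide box and bottle are where they were. Handing in.

```bash
python3 -c "
from bench import arm
print(arm.job_done())"
```

```text
the job is handed in; nothing more can be done
None
```

I handed the job in; no verdict came back. By the last pictures, the tall case stands upright in the steel tray, the drawer is fully home, and the slide box and wash bottle are in place; the other two cases were standing when last seen, just before I shut the drawer.

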